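Temperature check of the chilled herbs with an infrared thermometer

ROBOT

A 6-joint arm with a two-finger parallel gripper is mounted at the origin on a cart in front of the work surface, level with it; the furniture and walls round the work are solid. World frame = base frame: x ahead of the robot, y to its left, z up, the work surface at z = 0. Lengths are in mm, angles in rad, forces in N, time in s.
With the tool pointing down it reaches from about 325 to 875 mm from the base axis. Payload 4.4 kg.
Tool frame: the origin (TCP) lies midway between the tips of the shut fingers; the grasp point (between the pads) lies ctrl.grasp_offset behind it (ctrl.grasp_offset is the distance from the TCP to the grasp point, in mm); z points along the fingers, y is the line along which they close (so a half turn about z gives the same grasp; the last joint's range is limited). The gripper opens to 85 mm and grips with 20 to 120 N. Pads are 22 mm wide; open, the fingers measure 114 mm over their backs; the gripper's body (76 mm by 85 mm) begins 54 mm behind the grasp point. The pads swing forward as they close: fully open they stand 13 mm farther back than shut.
Start: joints at [0.966, 0.207, 1.542, -0, 1.393, -0.15], TCP at [252.597, 516.548, 231.282] pointing down, gripper open.
Joint ranges: [-2.73, 2.73], [-0.86, 2.22], [0.23, 2.46], [-1.11, 4.25], [0.08, 2.63], [-2.82, 2.82]. Speed limits (rad/s): [2.79, 2.79, 3.14, 3.14, 3.14, 3.14].

INTERFACE

Orientations are given as a unit quaternion [x, y, z, w].
In Python, from plant import ctrl gives the robot as it stands.
- The arm moves only by the shell command python3 -m jog 'ROWS' [OPENING]. ROWS is JSON, a list of rows, each a list of 2 entries, a list of its own where there are three numbers: the shift along the world's x, y, z in cm, then the turn, a rotation vector about the world's x, y, z in degrees. In form: [[[tx, ty, tz], [wx, wy, wz]], ...]. A call has 1 to 5 rows; each row is the pose to reach, as a shift and turn from the pose commanded when the call began; what a row does not reach only later rows make up. A row lasts 1/12 s, in which the tool goes at most 41.7 mm and 7.16 degrees, less where a joint would pass 70% of its speed; a pose out of reach is approached as far as the arm can. A call with a gripper value outside its range is refused whole. OPENING is the opening, from -1 (shut) to 1 (fully open), set as the call begins (- or left out, the last holds). The fingers move at their own pace and stop on an object; the grip force is fixed at half the most. Time passes only in rows, so rows that repeat a pose let the fingers close. It gives the time, the measured TCP pose, the force, the opening and the grip force at its end, in the units of the state.
- ctrl.observe(): the state, without advancing time (a new reading comes with each control period).
- ctrl.get_image(name): name is "scene" or "top" or "wrist"; returns (picture, depth): 384x512x3 uint8, red, green, blue; 384x512 float32, mm along the optical axis (not along the pixel's ray), 0 where there is no reading.
- ctrl.get_calibration(name): a dict with "fx", "fy", "cx", "cy" (pixels), "pose" (4x4, takes a point from camera to world coordinates). Camera axes: x right, y down, z forward; pixel columns grow to the right and rows downward; lengths in mm; the calibration is good to about 2 mm. A picture is of the moment at which its call begins: read the wrist's pose just before it. get_calibration takes no time and is no camera call; for the wrist camera it gives the pose at the moment of the call.
- ctrl.finish_job(): hands the job in; it is judged then, once.
The state is a dict: "t": time; "qpos": joint angles; "joint_vel": joint speeds; "effort": joint torques, N m; "position": TCP position; "eef_rot": TCP orientation; "contact_force": force on the tool from outside, world axes, zero at the start; "moment": the same for the moment, N m; "gripper_width": finger opening in mm; "finger_force": force on a finger pad.
Only numpy, scipy, OpenCV 4.12 (cv2) and the standard library are available. Lean on these libraries where they do the work, as an engineer would, in place of code of your own. Each camera call takes 0.05 s, during which the arm holds its last target. There are 200 camera calls.

TASK

Check the chilled herbs at the pass: take the pistol-grip infrared thermometer by its handle, aim it slantwise down at the middle of the pan of chopped herbs from about 15 cm away, and hold it still with the trigger squeezed for about two seconds, without touching the pan or the herbs. Then lay the thermometer on its side, flat inside the steel tray with its barrel along the tray's long side, setting it down rather than dropping it, and let go. Leave the other things where they stand.

Things in the scene. Friction and masses are not known exactly. Their poses are not given: they have to be found in the camera images.
- ir_thermometer: Grey and black pistol-shaped infrared thermometer, 0.24 kg, lying on its side, 42 mm thick. Origin: under the barrel's axis, on the flank it lies on, 84 mm behind the lens. x = the way the lens looks, +y = down along the handle, z = up through the flank. In mm: barrel x -62..84, y -22..22, z 0..42; handle x -50..-14, y 22..96, z 4..38; handle foot x -53..-11, y 94..110, z 0..42.
- lens (a point): Centre of the lens at the front end of the barrel, at (84, 0, 21) mm in the thermometer's frame; the line of sight starts here and runs along the thermometer's +x.
- grip (a point): Middle of the handle at trigger height, at (-29, 48, 21) mm in the thermometer's frame. Fingers closing here along the thermometer's x, one on the handle's back, one on the trigger, squeeze it; 48 mm wide with the trigger released, 42 mm squeezed.
- handle_end (a point): Middle of the handle's end face, at (-32, 110, 21) mm in the thermometer's frame.
- trigger (a joint): Spring trigger on the front of the handle, a paddle 40 x 17 mm (y 28..68 in the thermometer's frame) between two fixed cheeks. 0 = released, 0.006 m = squeezed flush with the cheeks; over 0.004 counts as squeezed. 2 N to start, 6 N fully; springs back when let go.
- herb_pan: Small stainless pan with a flat rim, full of green chopped herbs, 110 x 175 mm (x, y), rim 43 mm high, herbs up to about 50 mm. Origin: centre of its underside; y = its long side.
- herbs_middle (a point): Middle of the herbs' surface, 45 mm above the pan's underside: the point to aim at.
- steel_tray: Small stainless tray with a low rim, 176 x 224 mm outside (x, y), 170 x 218 mm inside, floor 3 mm thick, rim 19 mm high. Origin: centre of its underside; y = its long side.
- crouton_bowl: Beige stoneware bowl of croutons, 142 mm across, 78 mm high, origin: centre of its underside. It stands beside the herb pan, on either side of it; leave it alone.
- service_bell: Silver service bell with a black foot, 84 mm across, 59 mm high, origin: centre of its underside. Leave it alone.
- ticket_spike: Paper spike with order slips on a black foot, 99 x 89 mm, 138 mm high, origin: centre of its underside. Leave it alone.
There are look-alikes about, which are no part of the job. Leave any purple look-alike of the herb_pan alone.

How it is judged (in metres and radians):
On the way:
1. Trigger squeezed, thermometer still for 1.6 s, lens 80 to 220 mm from the herbs' middle, line of sight within 25 mm of it (sideways and up or down) and over 20 degrees below level (value of joint trigger above 0.004 m and distance between lens and herbs_middle between 0.08 and 0.22 m and x of herbs_middle in the frame of ir_thermometer above 0.13 m and y of herbs_middle in the frame of ir_thermometer between -0.025 and 0.025 m and z of herbs_middle in the frame of ir_thermometer between -0.004 and 0.046 m and angle between ir_thermometer's own x axis and vertical above 1.92 rad and linear speed of ir_thermometer below 0.02 m/s and angular speed of ir_thermometer below 0.15 rad/s), for 1.6 s.
At the end, for the whole second after the job is handed in: The thermometer lies at rest flat on its side (within 6 degrees) on the floor of the steel tray, lens and handle end inside the rim, barrel within 15 degrees of the tray's long side (lens toward either end), trigger released (under 1.5 mm); the tray stands flat on the counter ((angle between ir_thermometer's own z axis and vertical below 0.1 rad or angle between ir_thermometer's own z axis and vertical above 3.04 rad) and angle between the x axis of ir_thermometer and the y axis of steel_tray, either way round below 0.26 rad and x of lens in the frame of steel_tray between -0.086 and 0.086 m and y of lens in the frame of steel_tray between -0.111 and 0.111 m and x of handle_end in the frame of steel_tray between -0.086 and 0.086 m and z of lens in the frame of steel_tray between 0.018 and 0.03 m and value of joint trigger below 0.0015 m and linear speed of ir_thermometer below 0.02 m/s and angle between steel_tray's own z axis and vertical below 0.05 rad and height (world z) of steel_tray between -0.01 and 0.01 m); the robot touches nothing.
It fails at once if the thermometer touches the herb pan (over 1 N) (contact force between ir_thermometer and herb_pan above 1 N).
It fails at once if the arm or fingers touch the herb pan (over 2 N) (contact force between any of the arm, the fingers and herb_pan above 2 N).
It fails at once if the crouton bowl is knocked (over 5 N) by thermometer, fingers or arm (contact force between any of the arm, the fingers, ir_thermometer and crouton_bowl above 5 N).
It fails at once if the service bell or the ticket spike is pushed more than 30 mm (distance of any of service_bell, ticket_spike from where it was at the start of the episode above 0.03 m).
It fails at once if the thermometer is dropped (falls free faster than 0.6 m/s) (contact force between ir_thermometer and the arm below 0.05 N and contact force between ir_thermometer and the fingers below 0.05 N and linear speed of ir_thermometer above 0.6 m/s).
It also fails if it takes over 53 s, if anything falls off the work surface, if the arm or the gripper's body presses on something with over 40 N, if the wrist force passes 120 N, or if a joint passes its speed limit or range.

## Working session

There is one attempt and no reset: what is moved stays moved. The work goes in short steps, Python scripts to look and compute and a shell command to move; the robot and the scene stay as the last step left them, time stands still between calls to the robot, and variables do not carry over. Pictures are saved under pics/ and viewed, at most 10 in all, crops included, and the job is handed in when it is done.

```bash
ls; mkdir -p pics; python3 - <<'E'
from plant import ctrl
import numpy as np,cv2
for n in("scene","top"):
    im,d=ctrl.get_image(n);c=ctrl.get_calibration(n)
    np.savez(n+'.npz',im=im,d=d,**c)
    cv2.imwrite(f'pics/{n}0.png',im[:,:,::-1])
    print(n,{k:np.round(v,3).tolist() for k,v in c.items()})
o=ctrl.observe();print({k:np.round(v,3).tolist() for k,v in o.items()},ctrl.grasp_offset)
E
```

```text
pics
scene {'fx': 381.15, 'fy': 381.15, 'cx': 257.257, 'cy': 187.945, 'pose': [[0.651, -0.533, 0.54, -270.442], [-0.759, -0.457, 0.464, -852.389], [-0.001, -0.712, -0.703, 1195.396], [0.0, 0.0, 0.0, 1.0]]}
top {'fx': 360.567, 'fy': 360.567, 'cx': 261.362, 'cy': 190.316, 'pose': [[-0.027, -0.982, 0.186, 348.126], [-0.999, 0.023, -0.024, -80.302], [0.019, -0.186, -0.982, 1376.073], [0.0, 0.0, 0.0, 1.0]]}
{'t': 0.1, 'qpos': [0.966, 0.207, 1.543, 0.0, 1.394, -0.151], 'joint_vel': [-0.002, -0.001, -0.004, -0.002, -0.001, -0.0], 'effort': [-0.001, -38.41, -29.255, -0.0, 0.005, 0.0], 'position': [252.182, 515.97, 230.225], 'eef_rot': [0.225, 0.974, -0.001, -0.0], 'contact_force': [0.544, 0.793, 0.416], 'moment': [-0.011, -0.001, -0.063], 'finger_force': 0.0, 'gripper_width': 85.382} 18.700000000000003
```

View pics/top0.png

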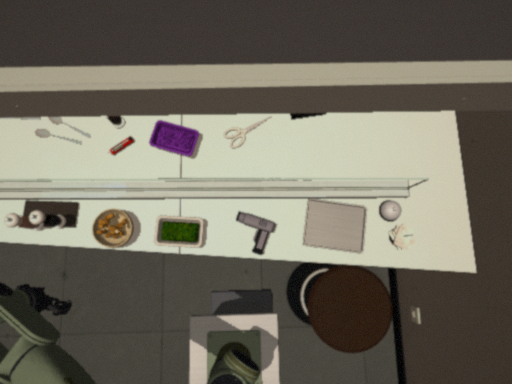

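View pics/scene0.png

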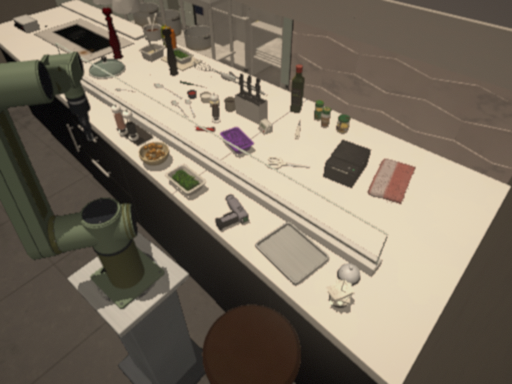

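The top view shows the thermometer with its lens at about (237,215), its barrel's rear end at (277,228) and its handle end at (258,250). The herb pan is at (181,232), the bowl at (113,228), the tray at (335,225), the bell at (390,210) and the spike at (402,237). The purple look-alike is at (175,138), behind a rail. Next I measure.

```bash
cat > h.py <<'E'
import numpy as np,cv2
def cloud(im,d,c):
    v,u=np.mgrid[:384,:512]
    p=np.stack([(u-c['cx'])/c['fx']*d,(v-c['cy'])/c['fy']*d,d],-1)
    P=c['pose']; return p@P[:3,:3].T+P[:3,3]
def ray(px,c,z):
    r=c['pose'][:3,:3]@np.array([(px[0]-c['cx'])/c['fx'],(px[1]-c['cy'])/c['fy'],1]);o=c['pose'][:3,3]
    return o+r*(z-o[2])/r[2]
def big(m,win):
    k=np.zeros(m.shape,np.uint8);a,b,e,f=win;k[b:f,a:e]=m[b:f,a:e]
    n,l,s,_=cv2.connectedComponentsWithStats(k)
    return (l==1+np.argmax(s[1:,4])).astype(np.uint8)
E
python3 - <<'E'
from h import *
np.set_printoptions(precision=1,suppress=True)
T=np.load('top.npz');im=T['im'];d=T['d'];W=cloud(im,d,T)
g=W[240:250,215:235].reshape(-1,3);print('counter z',np.median(g,0))
hs=cv2.cvtColor(im,cv2.COLOR_RGB2HSV)
# thermometer by colour+depth
m=(im.max(2)<150);m=big(m,(228,203,288,258))
print('therm n',m.sum(),'z',np.percentile(W[m>0][:,2],[5,50,95]))
c=cv2.findContours(m,cv2.RETR_EXTERNAL,cv2.CHAIN_APPROX_NONE)[0][0]
h=cv2.convexHull(c);ap=cv2.approxPolyDP(h,2,True)[:,0]
for p in ap: print(p,ray(p,T,40))
# herbs
m=big((hs[...,0]>30)&(hs[...,0]<90)&(hs[...,1]>120),(150,205,215,255))
q=W[m>0];print('herbs',np.median(q,0))
r=cv2.minAreaRect(cv2.findNonZero(m));print(r,ray(r[0],T,45))
# tray
m=big((im.max(2)<185)&(hs[...,1]<60)&(np.arange(384)[:,None]>0),(298,194,372,256))
r=cv2.minAreaRect(cv2.findNonZero(m));print('tray',r,m.sum());b=cv2.boxPoints(r)
for p in b: print(p,ray(p,T,19))
print('tray c',ray(r[0],T,19),np.median(W[m>0],0))
# rails
for u,v in((100,182),(100,188),(100,195),(250,182),(250,188),(250,194),(330,188),(408,187),(420,182)): print((u,v),W[v,u],d[v,u])
for n,u,v in(('bowl',113,228),('bell',390,210),('spike',402,237)): print(n,W[v,u])
a=cv2.resize(im[190:260,90:430],None,fx=2.3,fy=2.3,interpolation=2)
b=cv2.resize(np.load('scene.npz')['im'][130:300,130:370],None,fx=2.3,fy=2.3,interpolation=2)
w=max(a.shape[1],b.shape[1]);f=lambda x:cv2.copyMakeBorder(x,0,0,0,w-x.shape[1],cv2.BORDER_CONSTANT)
cv2.imwrite('pics/crop.png',np.vstack([f(a),f(b)])[:,:,::-1])
E
```

```text
counter z [402.9  29.3  -1.3]
therm n 777 z [ 3.7 38.3 44.2]
[239 211] [524.4 -27.2  40. ]
[276 224] [ 472.5 -163.6   40. ]
[262 254] [ 364.3 -108.7   40. ]
[252 251] [376.1 -72.5  40. ]
[236 220] [491.  -15.6  40. ]
herbs [453.8 192.5  40. ]
((179.5380859375, 231.46701049804688), (36.19350051879883, 18.096752166748047), 4.085616588592529) [453.5 191.2  45. ]
tray ((334.5, 224.0), (58.0, 73.0), 90.0) 3231
[298. 195.] [ 583.4 -253.    19. ]
[371. 195.] [ 576.9 -534.2   19. ]
[371. 253.] [ 357.5 -515.8   19. ]
[298. 253.] [ 364.7 -243.    19. ]
tray c [ 469.  -386.1   19. ] [ 471.9 -391.     2.9]
(100, 182) [644.2 487.8  51. ] 1343.0571
(100, 188) [622.9 489.6  43.7] 1346.2684
(100, 195) [596.5 488.6  42.6] 1342.5187
(250, 182) [633.4 -70.5  42.7] 1362.5544
(250, 188) [611.8 -70.   34.7] 1366.3961
(250, 194) [586.6 -69.6  46.6] 1349.9736
(330, 188) [ 605.5 -374.9   31.7] 1375.4467
(408, 187) [ 598.8 -666.6   51.2] 1361.9347
(420, 182) [ 596.  -664.7  155. ] 1259.3745
bowl [469.8 423.4  71.5]
bell [ 514.  -592.7   44. ]
spike [ 412.  -623.7   54.3]
```

View pics/crop.png

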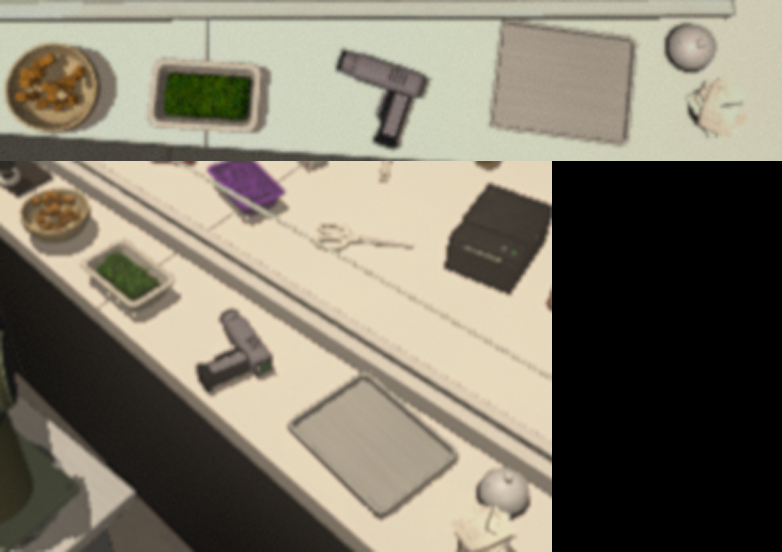

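The crop confirms that the pistol's lens faces the herb pan and its handle points to the robot. A glass guard stands at x≈600, and the tray is slightly turned. I now move above the thermometer.

```bash
R='[[1,-4,0.4],[0,0,1]],[[2,-8,0.8],[0,0,2]],[[3,-12,1.2],[0,0,3]],[[4,-16,1.6],[0,0,4]],[[5,-20,2],[0,0,5]]'
python3 -m jog '[[[1,-4,0.4],[0,0,1]],[[2,-8,0.8],[0,0,2]],[[3,-12,1.2],[0,0,3]],[[4,-16,1.6],[0,0,4]],[[5,-20,2],[0,0,5]]]' 1
python3 -m jog '[[[1,-4,0.4],[0,0,0]],[[2,-8,0.8],[0,0,0]],[[3,-12,1.2],[0,0,0]],[[4,-16,1.6],[0,0,0]],[[5,-20,2],[0,0,0]]]'
python3 -m jog '[[[1,-4,0.4],[0,0,0]],[[2,-8,0.8],[0,0,0]],[[3,-12,1.2],[0,0,0]],[[4,-16,1.6],[0,0,0]],[[5,-20,2],[0,0,0]]]'
python3 -m jog '[[[0,-2,0],[0,0,0]],[[0,-3,0],[0,0,0]],[[0,-3,0],[0,0,0]]]'
python3 - <<'E'
from plant import ctrl
import numpy as np,cv2
c=ctrl.get_calibration('wrist');im,d=ctrl.get_image('wrist');np.savez('w1.npz',im=im,d=d,**c);cv2.imwrite('pics/w1.png',im[:,:,::-1])
print(np.round(c['pose'],3),c['fx'])
E
```

```text
t: 0.52
position: [302.2, 314.7, 250.8]
eef_rot: [0.182, 0.983, -0.0, -0.0]
contact_force: [0.9, 0.5, -0.1]
gripper_width: 85.8
finger_force: 0.0
t: 0.93
position: [352.2, 114.8, 271.2]
eef_rot: [0.182, 0.983, 0.0, 0.0]
contact_force: [0.4, 0.1, -0.7]
gripper_width: 85.0
finger_force: 0.0
t: 1.35
position: [402.3, -85.5, 291.3]
eef_rot: [0.183, 0.983, 0.0, 0.0]
contact_force: [0.6, 0.4, -0.0]
gripper_width: 85.4
finger_force: 0.0
t: 1.6
position: [402.2, -114.8, 290.7]
eef_rot: [0.184, 0.983, 0.0, -0.001]
contact_force: [0.0, 1.2, -0.5]
gripper_width: 85.3
finger_force: 0.0
[[ 3.62000e-01  8.89000e-01  2.80000e-01  3.29989e+02]
 [ 9.32000e-01 -3.46000e-01 -1.09000e-01 -8.66300e+01]
 [-0.00000e+00  3.01000e-01 -9.54000e-01  4.33184e+02]
 [ 0.00000e+00  0.00000e+00  0.00000e+00  1.00000e+00]] 294.1828372301818
```

View pics/w1.png

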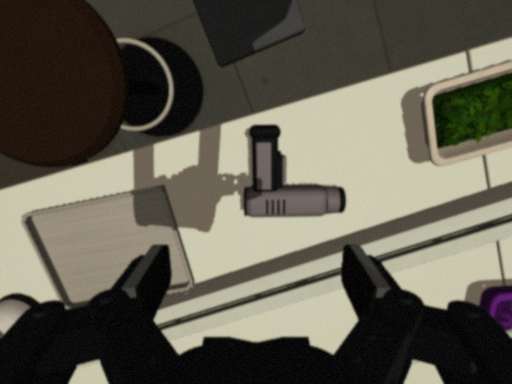

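The wrist view shows the barrel from x=245 to 345 px at rows 187–216, and the handle from rows 125 to 187 at columns 250–282. The tray's corners are near (27,218), (162,187), (190,287) and (72,305). I turn these into positions.

```bash
python3 - <<'E'
from h import *
np.set_printoptions(precision=1,suppress=True)
T=np.load('w1.npz');im=T['im'];W=cloud(im,T['d'],T)
m=big(W[...,2]>15,(225,110,365,230));print(m.sum())
P=W[m>0]
r=cv2.minAreaRect(cv2.findNonZero(big((W[...,2]>12),(235,187,365,230))))
# rotate into candidate yaw: edges of barrel silhouette at z~21 -> use point cloud directly
print('z range',np.percentile(P[:,2],[2,50,98]))
for yaw in(68,69,70,71):
    a=np.radians(yaw);x=P[:,:2]@[np.cos(a),np.sin(a)];y=P[:,:2]@[-np.sin(a),np.cos(a)]
    bar=y<np.percentile(y,1)+40
    f=bar&(x>np.percentile(x,60)); 
    # centreline slope of barrel
    xs=np.linspace(x[bar].min()+15,x[bar].max()-15,8)
    mid=[np.median(y[bar&(abs(x-s)<4)&(P[:,2]>36)]) for s in xs]
    lo,hi=np.percentile(x[bar],[.5,99.5]);k=(lo+hi)/2-11
    yl,yh=np.percentile(y,[.3,99.7])
    o=np.array([np.cos(a),np.sin(a)])*k+np.array([-np.sin(a),np.cos(a)])*((yl+yh)/2-44)
    xh=np.array([np.cos(a),np.sin(a)]);yy=np.array([-np.sin(a),np.cos(a)])
    print(yaw,'len',hi-lo,'ht',yh-yl,'slope',np.degrees(np.polyfit(xs,mid,1)[0]),'origin',o,'grip',o-29*xh+48*yy,'hend',o-32*xh+110*yy)
# tray: rim in wrist & top (visible corners by ray at z=19)
for n,w in(('top',(298,194,372,256)),('w1',(20,180,195,310))):
    T=np.load(n+'.npz');im=T['im'];W=cloud(im,T['d'],T)
    hs=cv2.cvtColor(im,cv2.COLOR_RGB2HSV)
    ref=np.median(im[225:235,325:345].reshape(-1,3),0) if n=='top' else np.median(im[240:255,90:130].reshape(-1,3),0)
    m=(abs(im.astype(int)-ref).max(2)<22).astype(np.uint8)
    m=big(cv2.morphologyEx(m,cv2.MORPH_OPEN,np.ones((3,3))),w)
    ys,xs=np.nonzero(m);Q=np.array([ray((u,v),T,3) for u,v in zip(xs,ys)])[:,:2].astype(np.float32)
    r=cv2.minAreaRect(Q);print(n,'tray floor',r,m.sum(),ref)
T=np.load('top.npz')
for p in((308.3,199.6),(366.1,206.5),(303.9,245.2),(362.6,252.2)):print('top corner',ray(p,T,19))
T=np.load('w1.npz')
for p in((27,218),(162,187),(190,287),(72,305)):print('w corner',ray(p,T,19))
E
```

```text
4942
z range [22.8 39.3 42.9]
68 len 144.27365142046386 ht 162.22658385443492 slope 0.8042442403081597 origin [462.8 -92. ] grip [ 407.4 -100.9] hend [348.8 -80.4]
69 len 143.98925473311067 ht 162.7596362320503 slope 0.49447321696032115 origin [462.2 -92.1] grip [ 407.  -101.9] hend [348.  -82.5]
70 len 143.79251205243452 ht 163.60759783121563 slope -1.580402302212852 origin [461.8 -92.2] grip [ 406.8 -103. ] hend [347.5 -84.7]
71 len 143.86988267801996 ht 164.64071665877583 slope -2.095201823430953 origin [461.6 -92.3] grip [ 406.8 -104.1] hend [347.2 -86.7]
top tray floor ((461.4875793457031, -383.9322509765625), (221.3151397705078, 173.75946044921875), 80.68656921386719) 2582 [162.5 151.  135. ]
w1 tray floor ((462.8916320800781, -387.85235595703125), (215.98956298828125, 170.33486938476562), 80.44750213623047) 8958 [152. 142. 124.]
top corner [ 564.7 -291.6   19. ]
top corner [ 532.8 -511.6   19. ]
top corner [ 392.8 -266.4   19. ]
top corner [ 361.3 -484.6   19. ]
w corner [ 365.9 -473.8   19. ]
w corner [ 396.2 -260.2   19. ]
w corner [ 567.1 -294.9   19. ]
w corner [ 527.3 -494.9   19. ]
```

```bash
python3 - <<'E'
from h import *
np.set_printoptions(precision=1,suppress=True)
T=np.load('w1.npz');im=T['im'];W=cloud(im,T['d'],T)
print(im[200,235:262].max(1),im[200,330:356].max(1));print(im[112:135,265].max(1),im[205:226,310].max(1), im[178:195,310].max(1))
a=np.radians(69.2);xh=np.array([np.cos(a),np.sin(a)]);yh=np.array([-np.sin(a),np.cos(a)])
for n,p,z in(('rear',(245,201),21),('front',(345,201),21),('far',(310,215),15),('near',(310,187),21),('hend0',(265,125),0),('hend42',(265,125),42)):
    q=ray(p,T,z)[:2];print(n,q,q@xh,q@yh)
Z=W[...,2];m=big((Z>25)&(Z<46)&(im.max(2)<140),(235,115,355,225))
P=W[m>0];x=P[:,:2]@xh;y=P[:,:2]@yh
f=x>x.max()-75
print('x',np.percentile(x,[1,2,98,99]),'front y',np.percentile(y[f],[2,50,98]),'y all',np.percentile(y,[1,2,98,99]))
hnd=(y>np.percentile(y,2)+55);print('handle x',np.percentile(x[hnd],[3,97]))
E
```

```text
[205 205 205 198 179 143 115 100  74  38  31  43  59  70  82  95  97 110
 109 110 109 113 116 113 112 115 116] [116 118 119 117 117 118 115 110 104  93  63  32  25  22  39  93 154 191
 200 206 207 206 204 204 204 204]
[195 203 204 205 204 204 203 204 204 207 203 185 142  75  21   9  14  23
  24  19  19  19  14] [112 109 114 108 109 105 106 105  96  92 105 149 183 200 206 207 203 206
 203 207 206] [204 207 205 194 177 145  96  56  46  45  55  68  78  93  99 102 105]
rear [ 460.  -154.3] 19.149717238215306 -484.79691950493793
front [513.8 -15.8] 167.64921536729412 -485.94829674034554
far [519. -71.] 117.91870461052333 -510.38781814098184
near [474.3 -57.5] 114.64243634954356 -463.8274052442564
hend0 [369.3 -87.5] 49.296975054570936 -376.2763851069722
hend42 [365.5 -87.4] 48.026934096461844 -372.6859501035081
x [ 19.6  22.3 156.3 159.1] front y [-500.4 -478.3 -461.7] y all [-501.4 -500.1 -376.9 -375.5]
handle x [30.3 73.8]
```

```bash

python3 -m jog '[[[2,0.9,-3],[0,0,0]],[[2.7,0.9,-7],[0,0,0]],[[2.7,0.9,-11],[0,0,0]],[[2.7,0.9,-15],[0,0,0]],[[2.7,0.9,-19],[0,0,0]]]' 1
python3 -m jog '[[[0,0,-2.5],[0,0,0]],[[0,0,-5],[0,0,0]],[[0,0,-7],[0,0,0]],[[0,0,-9],[0,0,0]],[[0,0,-9.8],[0,0,0]]]'
python3 -m jog '[[[0,0,0],[0,0,0]],[[0,0,0],[0,0,0]],[[0,0,0],[0,0,0]],[[0,0,0],[0,0,0]],[[0,0,0],[0,0,0]]]' -1
python3 -m jog '[[[0,0,0],[0,0,0]],[[0,0,0],[0,0,0]],[[0,0,0],[0,0,0]],[[0,0,0],[0,0,0]],[[0,0,0],[0,0,0]]]' 
```

```text
t: 2.07
position: [429.3, -101.9, 99.8]
eef_rot: [0.181, 0.983, 0.0, 0.0]
contact_force: [0.8, -0.4, -0.4]
gripper_width: 85.5
finger_force: 0.0
t: 2.48
position: [427.1, -101.3, 0.8]
eef_rot: [0.181, 0.983, 0.001, -0.003]
contact_force: [-0.1, 0.4, -0.0]
gripper_width: 85.9
finger_force: 0.0
t: 2.9
position: [431.1, -105.8, 5.4]
eef_rot: [0.182, 0.983, -0.001, 0.002]
contact_force: [-2.6, -1.7, 6.3]
gripper_width: 40.9
finger_force: 61.9
t: 3.32
position: [431.1, -105.8, 5.4]
eef_rot: [0.182, 0.983, -0.001, 0.002]
contact_force: [-1.8, -1.9, 5.8]
gripper_width: 41.2
finger_force: 61.9
```

```bash

python3 -m jog '[[[0,0,3],[0,0,0]],[[0,0,7],[0,0,5]],[[0,0,11],[0,0,10]],[[0,0,15],[0,0,16]],[[0,2,17.8],[0,0,21]]]'
python3 -m jog '[[[0,1,0],[-7,0,0]],[[-1,2,0],[-14,0,0]],[[-2,3,0],[-21,0,0]],[[-2.4,4,0],[-28,0,0]],[[-2.4,5.3,0],[-35,0,0]]]'
python3 -m jog '[[[0,0,0],[0,0,0]],[[0,0,0],[0,0,0]],[[0,0,0],[0,0,0]]]'
python3 - <<'E'
from plant import ctrl
import numpy as np,cv2
o=[]
for n in('scene','top','wrist'):
    c=ctrl.get_calibration(n);im,d=ctrl.get_image(n);np.savez(n+'2.npz',im=im,d=d,**c);o.append(im)
o=[cv2.resize(o[0][60:300,60:380],(400,300)),cv2.resize(o[1][120:270,100:300],(400,300)),cv2.resize(o[2],(400,300))]
cv2.imwrite('pics/aim.png',np.vstack([np.hstack(o[:2]),np.hstack([o[2],o[2]*0])])[:,:,::-1])
s=ctrl.observe();print(s['qpos'],s['t'])
E
```

```text
t: 3.73
position: [431.6, -87.1, 186.2]
eef_rot: [-0.0, 1.0, -0.002, 0.004]
contact_force: [0.8, -1.1, -2.9]
gripper_width: 40.7
finger_force: 62.4
t: 4.15
position: [405.1, -30.7, 183.1]
eef_rot: [0.002, 0.953, -0.303, 0.003]
contact_force: [-0.5, -0.4, -3.6]
gripper_width: 40.7
finger_force: 62.5
t: 4.4
position: [405.6, -30.9, 181.4]
eef_rot: [0.0, 0.954, -0.3, 0.0]
contact_force: [0.2, 0.1, -2.7]
gripper_width: 40.8
finger_force: 62.6
[ 0.14953717  0.02338818  1.98402907 -0.62854797  1.29848644 -1.1909758 ] 4.55
```

View pics/aim.png

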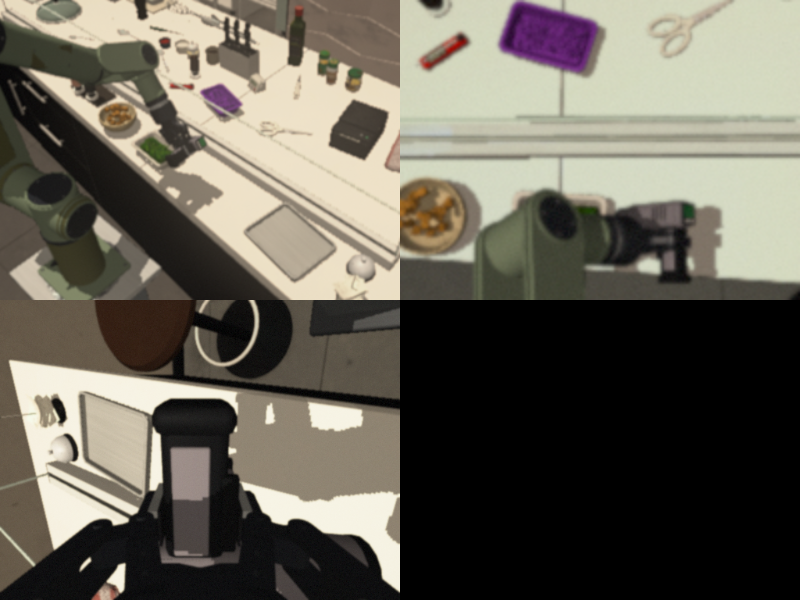

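The pistol is held squarely, with its barrel tilted toward the pan and well clear of it. The wrist view shows the handle centred at column 195. By calculation the sight line passes within about 3 mm of the herbs' middle, so I hold.

```bash

for i in 1 2 3 4 5; do python3 -m jog '[[[0,0,0],[0,0,0]],[[0,0,0],[0,0,0]],[[0,0,0],[0,0,0]],[[0,0,0],[0,0,0]],[[0,0,0],[0,0,0]]]' | grep -E "^t|posi|width"; done
python3 - <<'E'
from h import *
np.set_printoptions(precision=1,suppress=True)
T=np.load('top2.npz');W=cloud(T['im'],T['d'],T)
# barrel: project cloud into expected thermometer frame
lens=np.array([451.6,70.6,129.4]);c,s=np.cos(np.radians(35)),np.sin(np.radians(35))
X=np.array([0,c,-s]);Y=np.array([-1,0,0]);Z=np.array([0,s,c])
P=(W.reshape(-1,3)-lens)@np.stack([X,Y,Z],1)+[84,0,21]
k=(abs(P[:,0]-5)<75)&(P[:,1]>-35)&(P[:,1]<25)&(P[:,2]>5)&(P[:,2]<60);Q=P[k]
print(k.sum(),np.percentile(Q,[3,50,97],axis=0))
for a in range(-60,80,20):
    q=Q[abs(Q[:,0]-a)<10]
    if len(q)>5: print(a,len(q),np.percentile(q[:,1],[4,96]),np.percentile(q[:,2],[50,96]))
E
```

```text
t: 4.97
position: [405.6, -31.8, 181.3]
gripper_width: 40.8
t: 5.38
position: [405.6, -31.4, 181.2]
gripper_width: 41.6
t: 5.8
position: [405.6, -31.4, 181.3]
gripper_width: 41.0
t: 6.22
position: [405.6, -31.5, 181.3]
gripper_width: 41.0
t: 6.63
position: [405.6, -31.4, 181.3]
gripper_width: 40.8
431 [[-64.5 -19.1  12.2]
 [-25.6  -0.6  39.2]
 [ 62.9  22.8  43.9]]
-60 122 [-16.5  19.1] [31.3 41.6]
-40 82 [-17.4  24.2] [40.1 43.8]
-20 63 [-19.1  22.8] [40.7 44.3]
0 63 [-17.9  21.6] [40.8 44. ]
20 47 [-19.1  17.3] [40.7 43.7]
40 31 [-20.5   0. ] [40.6 43.9]
60 14 [-15.8  -5. ] [37.7 40.6]
```

The hold lasted over 2 s, and depth confirms the thermometer's in-hand pose. Next is the tray.

```bash

python3 -m jog '[[[0,-1,0],[7,0,0]],[[1,-5,0],[14,0,0]],[[2,-9,0],[21,0,0]],[[3,-13,0],[28,0,0]],[[4,-17,0],[35,0,0]]]'
python3 -m jog '[[[0.5,-4,0],[0,0,-2.4]],[[1,-8,-1],[0,0,-4.8]],[[1,-12,-2],[0,0,-7.2]],[[1,-16,-3],[0,0,-9.4]],[[1,-20,-4],[0,0,-9.4]]]'
python3 -m jog '[[[0,-1,-1],[0,0,0]],[[0,-1.5,-3],[0,0,0]],[[0,-1.5,-4],[0,0,0]],[[0,-1.5,-4],[0,0,0]]]'
python3 - <<'E'
from plant import ctrl
import numpy as np,cv2
n='wrist';c=ctrl.get_calibration(n);im,d=ctrl.get_image(n);np.savez('w3.npz',im=im,d=d,**c);cv2.imwrite('pics/w3.png',im[:,:,::-1])
E
```

```text
t: 7.05
position: [439.3, -175.3, 182.2]
eef_rot: [-0.001, 0.999, -0.033, -0.0]
contact_force: [0.9, 1.1, -3.2]
gripper_width: 40.8
finger_force: 62.8
t: 7.47
position: [448.1, -377.1, 140.1]
eef_rot: [0.083, 0.996, -0.034, -0.005]
contact_force: [1.6, 0.8, -2.3]
gripper_width: 41.5
finger_force: 62.9
t: 7.8
position: [446.5, -387.4, 97.0]
eef_rot: [0.083, 0.996, -0.032, -0.008]
contact_force: [0.1, 1.4, -3.8]
gripper_width: 41.1
finger_force: 62.8
```

View pics/w3.png

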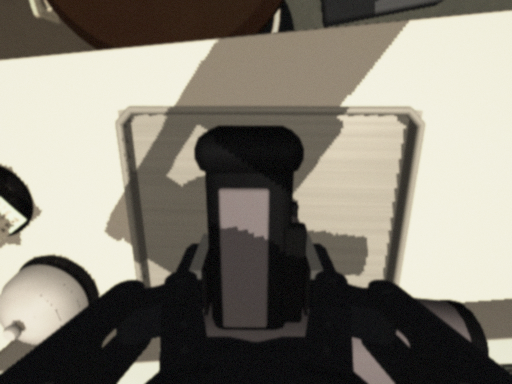

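The view shows the thermometer over the tray and parallel to its sides (tray rim corners at about (125,110) and (418,110)). A small tilt and a 30 mm shift are left to correct.

```bash

python3 -m jog '[[[0.5,-1.5,0],[1.8,-0.6,0]],[[0.9,-2.9,-1],[3.6,-1.2,0]],[[0.9,-2.9,-3],[3.6,-1.2,0]],[[0.9,-2.9,-5],[3.6,-1.2,0]],[[0.9,-2.9,-5],[3.6,-1.2,0]]]'
python3 -m jog '[[[0,0,0],[0,0,0]],[[0,0,0],[0,0,0]]]'
python3 - <<'E'
from plant import ctrl
from h import *
from scipy.spatial.transform import Rotation as R
np.set_printoptions(precision=1,suppress=True)
s=ctrl.observe();t=R.from_quat([.082,.9966,0,0]);print('fix',(t*R.from_quat(s['eef_rot']).inv()).as_rotvec(degrees=True),s['position'])
c=ctrl.get_calibration('wrist');im,d=ctrl.get_image('wrist');cv2.imwrite('pics/w4.png',im[:,:,::-1])
E
```

```text
t: 8.27
position: [456.3, -415.8, 47.9]
eef_rot: [0.082, 0.997, 0.0, 0.001]
contact_force: [-1.1, 1.2, -3.8]
gripper_width: 41.3
finger_force: 62.7
t: 8.43
position: [459.0, -418.7, 52.5]
eef_rot: [0.082, 0.997, -0.003, 0.004]
contact_force: [0.1, 0.4, -2.5]
gripper_width: 41.4
finger_force: 62.8
fix [0.4 0.4 0. ] [ 459.  -418.7   52.5]
```

View pics/w4.png

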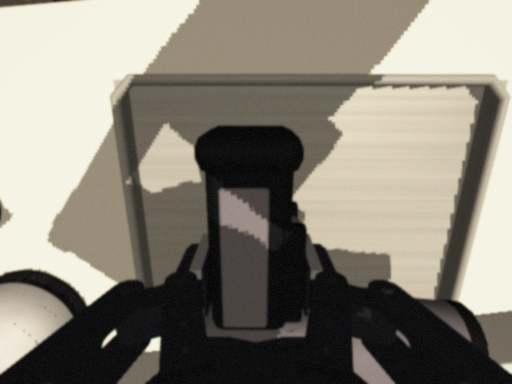

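The handle is well inside the rim (foot at (249,150), rim corners at (120,85) and (495,85)). I lower gently.

```bash

python3 -m jog '[[[-0.2,0.1,-1],[0.2,0.2,0]],[[-0.2,0.2,-2],[0.4,0.4,0]],[[-0.2,0.2,-3],[0.4,0.4,0]],[[-0.2,0.2,-3.5],[0.4,0.4,0]],[[-0.2,0.2,-3.5],[0.4,0.4,0]]]'
python3 -m jog '[[[0,0,-0.2],[0,0,0]],[[0,0,-0.4],[0,0,0]],[[0,0,-0.6],[0,0,0]],[[0,0,-0.6],[0,0,0]],[[0,0,-0.6],[0,0,0]]]'
python3 -m jog '[[[0,0,-0.1],[0,0,0]],[[0,0,-0.2],[0,0,0]],[[0,0,-0.2],[0,0,0]],[[0,0,-0.2],[0,0,0]]]'
```

```text
t: 8.9
position: [454.6, -415.1, 13.2]
eef_rot: [0.083, 0.997, 0.003, -0.002]
contact_force: [-0.0, 0.4, -3.0]
gripper_width: 41.4
finger_force: 63.0
t: 9.32
position: [456.1, -416.9, 10.0]
eef_rot: [0.083, 0.997, 0.001, -0.001]
contact_force: [-0.3, 0.5, -2.9]
gripper_width: 41.1
finger_force: 63.0
t: 9.65
position: [456.2, -417.1, 8.6]
eef_rot: [0.083, 0.997, 0.001, -0.0]
contact_force: [-1.9, 1.3, 1.9]
gripper_width: 40.7
finger_force: 63.2
```

```bash

python3 -m jog '[[[0,0,0],[0,0,0]],[[0,0,0],[0,0,0]],[[0,0,0],[0,0,0]],[[0,0,0],[0,0,0]],[[0,0,0],[0,0,0]]]' 1
python3 -m jog '[[[0,0,0],[0,0,0]],[[0,0,1],[0,0,0]],[[0,0,4],[0,0,0]],[[0,0,8],[0,0,0]],[[0,0,12],[0,0,0]]]'
python3 -m jog '[[[0,0,4],[0,0,0]],[[0,0,8],[0,0,0]],[[-2,3,10],[0,0,0]],[[-4,6,10],[0,0,0]],[[-4,6,10],[0,0,0]]]'
python3 - <<'E'
from plant import ctrl
from h import *
c=ctrl.get_calibration('wrist');im,d=ctrl.get_image('wrist');cv2.imwrite('pics/w5.png',im[:,:,::-1])
W=cloud(im,d,c);a=np.radians(80.6);xt=np.array([np.sin(a),-np.cos(a)]);yt=np.array([np.cos(a),np.sin(a)])
D=W[...,:2]-[462.5,-387];X=D@xt;Y=D@yt;Z=W[...,2]
m=(abs(X)<80)&(abs(Y)<104)&(Z>25)&(Z<60)
print('x',np.percentile(X[m],[1,99]),'y',np.percentile(Y[m],[1,99]),'top z',np.percentile(Z[m],[50,95]))
m2=m&(X>10);print('barrel slope deg',np.degrees(np.arctan(np.polyfit(Y[m2],X[m2],1)[0])))
E
```

```text
t: 10.07
position: [456.2, -417.0, 8.0]
eef_rot: [0.083, 0.997, 0.001, -0.0]
contact_force: [-0.4, 0.1, 0.9]
gripper_width: 85.3
finger_force: 0.0
t: 10.48
position: [455.2, -415.8, 128.5]
eef_rot: [0.083, 0.997, 0.002, -0.002]
contact_force: [0.7, -0.7, 0.3]
gripper_width: 85.4
finger_force: 0.0
t: 10.9
position: [412.7, -351.1, 228.4]
eef_rot: [0.082, 0.997, 0.003, -0.002]
contact_force: [-0.2, 0.3, -1.6]
gripper_width: 85.4
finger_force: 0.0
x [-66.80014224  60.30771871] y [-65.13259232  74.81518193] top z [42.33204776 45.26996736]
barrel slope deg 0.6974577293226266
```

View pics/w5.png

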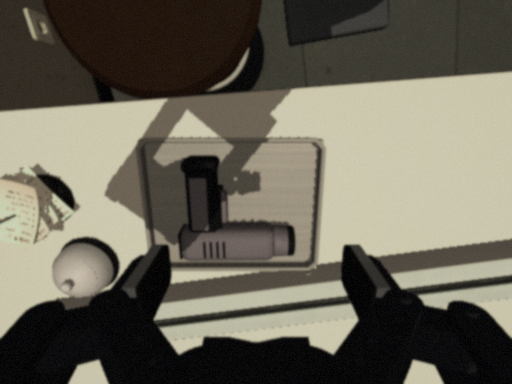

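The thermometer lies flat inside the tray, barrel from about (180,243) to (293,240), parallel to the long side and clear of the rim. The gripper is clear of everything, so I hand in.

```bash
python3 -m jog '[[[0,0,0],[0,0,0]],[[0,0,0],[0,0,0]],[[0,0,0],[0,0,0]]]' | head -2; python3 -c "
from plant import ctrl
print(ctrl.finish_job())"
```

```text
t: 11.2
position: [416.6, -357.7, 228.2]
the job is handed in; nothing more can be done
None
```

I held the thermometer on the middle of the herbs from about 15 cm for over 2 s with the trigger squeezed, laid it flat in the steel tray along the long side, released it and handed the job in at about 11 s; no verdict came back.

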